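# Shift the bottle roller into the gear with the green plug

## Task

The bottle roller stands still with its gear lever left in the left-hand leg of the H-shaped gate. Push the lever with the outside of the fingers through the cross channel and fully home in the right-hand slot that has the green plug at its end, without letting it slip into the slot with the yellow plug. Do not take hold of the lever or force it, and leave the bottle on the rollers, the tube rack, the carton and the small bottle where they are.

Things in the scene. Friction and masses are not known exactly. Their poses are not given: they have to be found in the camera images.
- roller: Bottle roller, fixed to the worktop. Origin on the worktop under the gate's centre; x away from the operator, y to the left, z up. White gear housing 190 (x) x 170 (y) x 120 mm high about the origin, motor stub on its left; to its right (-y) a bed with two black rollers, to y = -470 mm. On the housing lies the steel gate plate, 120 (x) x 96 (y) mm, its top at z = 132.5 mm.
- gate_centre (a point): Middle of the H, on top of the gate plate. In the roller's axes from here: legs along x at y = +15 (left) and -15 mm (right), 15 mm wide, ending at x = +25 and -25 mm; one cross channel along y at x = 0, 15 mm wide, joins them. Two round-nosed tongues, 15 mm wide, part the legs beyond and before it: the lever changes legs only through the cross channel.
- lever_knob (a point): Centre of the lever's black ball knob, 32 mm in diameter, 145 mm from the lever's pivot, which lies 62.5 mm below gate_centre: 215 mm above the worktop when upright, about 12 mm lower in the corners. In the roller's frame it is at x = 0 in the cross channel, about y = +36 mm in the left leg, -36 mm in the right, and x = +46 mm (far) or -46 mm (near) fully home.
- lever_neck (a point): Point on the axis of the steel lever stem (12 mm in diameter), 35 mm below the knob's centre.
- lever_gate (a point): Point on the axis of the lever stem where it passes through the gate plate; fully home in a slot it is about 24 mm (horizontally) from the centre of that slot's plug, in the cross channel about 43 mm from the plug of the same leg.
- plug_green: Green index plug: a disc 22 mm in diameter, 3 mm high, on the gate plate at the end of one of the two right-hand slots, far or near (it varies with the gear set fitted), 43 mm from the cross channel's middle. Origin: centre of its underside. It marks the slot to be engaged.
- plug_yellow: The same in yellow, at the end of the other right-hand slot, which is not to be entered. (The left-hand slots have fixed plugs, red far and blue near; they play no part.)
- select (a joint): Sideways lean of the lever, rad: -0.25 in the left leg, +0.25 in the right leg; positive is to the operator's right (-y of the roller). Stiff: about 2 N at the knob moves it, and it stays where it is left.
- shift (a joint): Lean of the lever along the legs, rad: 0 in the cross channel, +0.32 home in the far slots (+x of the roller), -0.32 home in the near slots. Stiff: about 3 N at the knob moves it, and it stays where it is left; there are firm stops at both ends.
- bead_bottle: Loose amber glass bottle 86 mm in diameter, 200 mm long with its blue cap, lying on the two rollers along the roller's y axis, its top about 170 mm above the worktop; origin at its centre. To be left alone.
- tube_rack: Loose blue tube rack 66 x 150 mm, 90 mm high with its tubes, left of the gear housing; origin under its centre. To be left alone.
- carton: Loose cardboard carton 110 x 160 x 75 mm high, beyond the gear housing; origin under its centre. To be left alone.
- buffer_bottle: Loose small jar with white cap, 44 mm in diameter, 85 mm high, on the operator's side of the gear housing; origin under its centre. To be left alone.

How it is judged:
By the outcome, as a careful person would: the job done as asked, in the order asked, and still so for the second after the job is handed in, with the robot touching nothing.
It also fails if it takes over 48 s, if anything falls off the work surface, if the arm or the gripper's body presses on something with over 40 N, if the wrist force passes 120 N, or if a joint passes its speed limit or range.

## Robot

A 6-joint arm with a two-finger parallel gripper is mounted at the origin on the work surface. World frame = base frame: x ahead of the robot, y to its left, z up, the work surface at z = 0. Lengths are in m, angles in rad, forces in N, time in s.
With the tool pointing down it reaches from about 0.35 to 0.775 m from the base axis. Payload 5.5 kg.
Tool frame: the origin (TCP) lies at the very end of the fingers, on their centre line; the grasp point (between the pads) lies 19 mm behind it; z points along the fingers, y is the direction in which the jaws open and shut (so a half turn about z gives the same grasp; the last joint's range is limited). The gripper opens to 85 mm and grips with 20 to 120 N. Pads are 22 mm wide; open, the fingers measure 114 mm over their backs; the gripper's body (76 mm by 85 mm) begins 54 mm behind the grasp point. The pads swing forward as they close: fully open they stand 13 mm farther back than shut.
Start: joints at [0.961, 0.313, 0.046, 1.304, 0, 1.431], TCP at [0.26, 0.513, 0.231] pointing down, gripper open.
Joint ranges: [-2.76, 2.76], [-0.86, 1.69], [-1.03, 1.26], [-2.2, 2.34], [-1.47, 1.5], [-3.14, 3.14]. Speed limits (rad/s): [2.57, 2.57, 3.14, 3.14, 3.14, 3.14].

## Interface

Orientations are given as a unit quaternion [w, x, y, z].
In Python, from workcell import get_state, imaging, env, spotter gives the robot as it stands.
- The arm moves only by the tool play_rows, never from a script. Its argument "moves" is a list of rows, each an object with "claw": the finger opening in cm, from 0 to 8.54; "delta_pos": the shift along the tool's x, y, z in cm, a list of three; "twist": the turn about the tool's z in degrees. A call has 1 to 12 rows; each row is the pose to reach, as a shift and turn from the pose commanded when the call began, along the tool's axes at that moment; what a row does not reach only later rows make up. A row lasts 1/8 s, in which the tool goes at most 62.5 mm and 10.7 degrees, less where a joint would pass 70% of its speed; a pose out of reach is approached as far as the arm can. A call with a gripper value outside its range is refused whole. The fingers move at their own pace and stop on an object; "force" is the grip in N (left out, the last holds). Time passes only in rows, so rows that repeat a pose let the fingers close. It gives the time, the measured TCP pose, the force and the opening at its end, in the units of the state.
- get_state(): the state, without advancing time (a new reading comes with each control period).
- imaging.read_camera(name): name is "scene" or "top" or "wrist"; returns the picture (480x640x3 uint8, red, green, blue); there is no depth.
- imaging.camera_info(name): a dict with "fx", "fy", "cx", "cy" (pixels), "k1" (the pictures are not rectified: a ray, as slopes to the right and down, at radius r is drawn at 1 + k1 r^2 times it, then the intrinsics apply), "world_to_cam" (4x4, takes a point from world to camera coordinates). Camera axes: x right, y down, z forward; pixel columns grow to the right and rows downward; lengths in m; the calibration is good to about 2 mm. A picture is of the moment at which its call begins: read the wrist's pose just before it. camera_info takes no time and is no camera call; for the wrist camera it gives the pose at the moment of the call.
- env.hand_in(): hands the job in, once; it reports no verdict.
Trained networks look in the newest picture that a camera, given by its name, has taken for a name from the list of things; names that differ only in an ending like _2 or _b are one class to them, and where a whole thing is asked for, a point or a joint stands for the part that bears it (a point fixed in the world has none). Each returns a list of dicts, best first, with "conf" (0 to 1); they miss things now and then, are a little off and sometimes report something else, mostly with a low value. They report only what shows in the picture. A call takes as long as a camera call.
- spotter.spot_in(camera, query): "extent" ([left, top, right, bottom] in pixels, round what is visible of it).
The state is a dict: "clock": time; "joint_pos": joint angles; "qvel": joint speeds; "tau": joint torques, N m; "tcp_pos": TCP position; "orientation": TCP orientation; "wrist_force": force on the tool from outside, world axes, zero at the start; "ft_torque": the same for the moment, N m; "finger_gap": finger opening in m.
Only numpy, scipy, OpenCV 4.12 (cv2) and the standard library are available. Lean on these libraries where they do the work, as an engineer would, in place of code of your own. Each camera call takes 0.05 s, during which the arm holds its last target. There are 200 camera calls.

## Working session

There is one attempt and no reset: what is moved stays moved. The work goes in short steps, Python scripts to look and compute and a tool call to move; the robot and the scene stay as the last step left them, time stands still between calls to the robot, and variables do not carry over. Pictures are saved under pics/ and viewed, about 8 in all and at most 12, crops included, and the job is handed in when it is done.

Besides the shell and the picture viewer there is one more tool, called after "Request:" as name(argument=value, ...), one argument or row to a line, values as JSON. play_rows: Moves the arm, as the interface text tells. Its arguments: {"type":"object","properties":{"moves":{"type":"array"},"force":{"type":"number"}},"required":["moves"]}

```bash
mkdir -p pics; cat > h.py <<'E'
import numpy as np, cv2
from workcell import get_state, imaging, env, spotter
def ray(ci,u,v):
    d=np.array([(u-ci['cx'])/ci['fx'],(v-ci['cy'])/ci['fy']]); s=d.copy()
    for _ in range(20): s=d/(1+ci['k1']*(s@s))
    M=np.array(ci['world_to_cam']); R=M[:3,:3]; o=-R.T@M[:3,3]
    r=R.T@np.array([s[0],s[1],1]); return o,r/np.linalg.norm(r)
def onz(ci,u,v,z):
    o,r=ray(ci,u,v); return o+r*(z-o[2])/r[2]
def proj(ci,p):
    M=np.array(ci['world_to_cam']); c=M[:3,:3]@np.array(p)+M[:3,3]; s=c[:2]/c[2]; s=s*(1+ci['k1']*(s@s))
    return np.array([s[0]*ci['fx']+ci['cx'],s[1]*ci['fy']+ci['cy']])
def tri(rs):
    A=sum(np.eye(3)-np.outer(r,r) for o,r in rs); b=sum((np.eye(3)-np.outer(r,r))@o for o,r in rs)
    return np.linalg.solve(A,b)
E
python3 - <<'E'
from h import *
np.set_printoptions(precision=4,suppress=True)
print(get_state())
K=['lever_knob','plug_green','plug_yellow','gate_centre','lever_neck','bead_bottle','tube_rack','carton','buffer_bottle','roller']
C={}
for c in ['scene','top']:
    im=imaging.read_camera(c); cv2.imwrite(f'pics/{c}.png',im[:,:,::-1]); ci=imaging.camera_info(c)
    print(c,'at',ray(ci,320,240))
    for k in K:
        r=spotter.spot_in(c,k)
        print(k,[(np.round(x['extent'],1).tolist(),round(x['conf'],2)) for x in r[:2]])
        if r:
            e=r[0]['extent']; C.setdefault(k,[]).append(ray(ci,(e[0]+e[2])/2,(e[1]+e[3])/2))
for k in C:
    if len(C[k])==2: print(k,tri(C[k]))
E
```

```text
{'clock': 0.0, 'joint_pos': array([0.9614, 0.314 , 0.045 , 1.3036, 0.    , 1.4312]), 'qvel': array([ 0.0012,  0.0009, -0.0006,  0.0002,  0.0003,  0.0033]), 'tau': array([ -0.0004, -48.0624,  29.8538,   0.0193,  -0.0003,  -0.    ]), 'tcp_pos': array([0.26  , 0.5123, 0.2304]), 'orientation': array([-0.0003,  0.2328,  0.9725, -0.0008]), 'wrist_force': array([ 0.3773,  0.2448, -0.8609]), 'ft_torque': array([ 0.019 ,  0.027 , -0.0069]), 'finger_gap': 0.08541048227669225}
scene at (array([1.0684, 0.3854, 0.7486]), array([-0.5501, -0.4176, -0.7232]))
lever_knob [([390.5, 205.9, 423.8, 248.9], 0.65)]
plug_green [([356.3, 241.7, 370.2, 250.0], 0.49), ([234.9, 268.7, 347.9, 391.3], 0.35)]
plug_yellow [([394.2, 221.5, 403.0, 231.3], 0.49)]
gate_centre [([184.2, 104.6, 486.6, 480.0], 0.57)]
lever_neck [([392.2, 203.6, 425.4, 250.0], 0.97)]
bead_bottle [([241.9, 128.8, 337.7, 209.6], 0.66)]
tube_rack [([442.7, 285.9, 552.0, 391.2], 0.89), ([242.9, 130.7, 343.6, 209.9], 0.61)]
carton [([233.5, 265.6, 348.6, 390.9], 0.88)]
buffer_bottle [([422.6, 201.3, 438.3, 224.5], 0.68)]
roller [([185.8, 104.1,
[... 352 characters left out ...]
[206.8, 273.0, 246.2, 295.6], 0.89)]
bead_bottle [([342.6, 258.2, 477.7, 315.3], 0.7)]
tube_rack [([86.9, 298.2, 186.4, 342.2], 0.74)]
carton [([225.3, 150.6, 322.2, 226.6], 0.84), ([254.4, 252.4, 270.4, 263.6], 0.75)]
buffer_bottle [([262.0, 365.3, 292.7, 393.3], 0.65), ([252.4, 308.3, 267.3, 320.4], 0.53)]
roller [([37.2, 204.8, 555.4, 357.0], 0.95)]
lever_knob [0.5326 0.1459 0.1796]
plug_green [0.5682 0.0931 0.1334]
plug_yellow [0.4852 0.1103 0.1226]
gate_centre [ 0.5577  0.0422 -0.0387]
lever_neck [0.5312 0.1477 0.1809]
bead_bottle [ 0.4858 -0.1273  0.1287]
tube_rack [0.522  0.33   0.0298]
carton [0.7112 0.0569 0.0353]
buffer_bottle [0.3807 0.1108 0.0778]
roller [ 0.5548  0.0413 -0.0417]
```

View pics/scene.png

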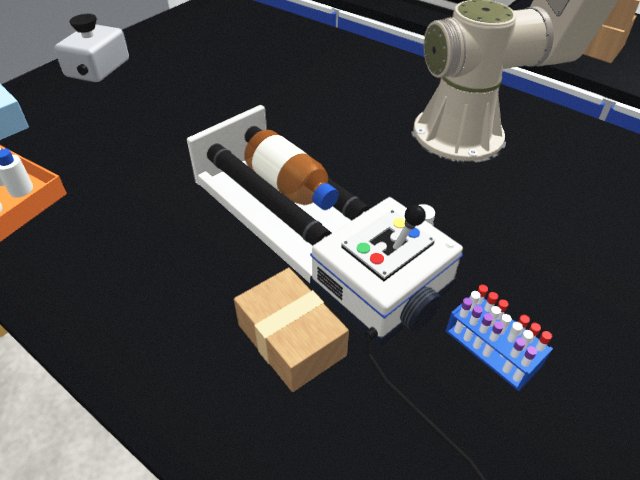

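View pics/top.png

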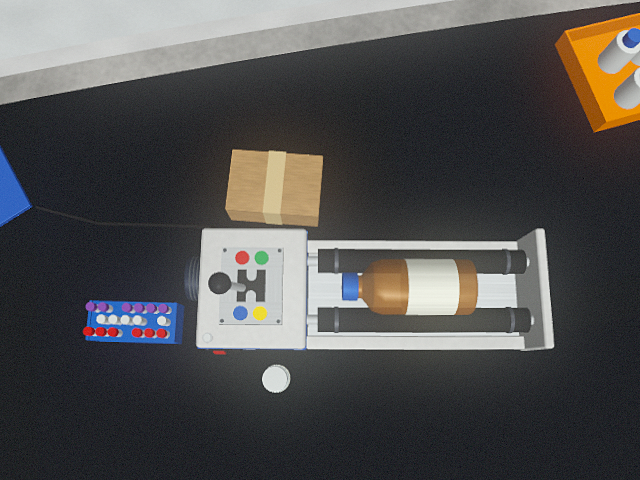

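The top view (up = +x) shows the green plug far right at (261,258) and yellow near right at (260,313). Red is at (242,257), blue at (240,313) and the knob at (219,283). The carton, jar and rack are clear of the housing. Next I'll measure precisely from colours.

```bash
cat > m.py <<'E'
from h import *
np.set_printoptions(precision=4,suppress=True)
def cen(mask,ref,rad):
    m=mask.astype(np.uint8); yy,xx=np.mgrid[:480,:640]; m[(xx-ref[0])**2+(yy-ref[1])**2>rad**2]=0
    n,l,s,c=cv2.connectedComponentsWithStats(m); i=1+np.argmax(s[1:,4]); return c[i],s[i]
ims={c:cv2.imread(f'pics/{c}.png') for c in ['scene','top']}
refs={'scene':dict(green=(363,247),yellow=(399,224),red=(376,258),blue=(414,233),knob=(415,215)),
 'top':dict(green=(261,258),yellow=(260,313),red=(242,257),blue=(240,313),knob=(219,283))}
H=dict(green=(60,15),yellow=(27,8),red=(0,10),blue=(110,12))
P={};R={}
for c in ims:
    ci=imaging.camera_info(c); hsv=cv2.cvtColor(ims[c],cv2.COLOR_BGR2HSV).astype(int); h,s,v=hsv[...,0],hsv[...,1],hsv[...,2]
    for k,ref in refs[c].items():
        if k=='knob': mk=(v<75)
        else:
            d=abs(h-H[k][0]); d=np.minimum(d,180-d); mk=(d<H[k][1])&(s>130)&(v>90)
        p,st=cen(mk,ref,16 if k=='knob' else 14); 
        if k!='knob': P[c,k]=onz(ci,*p,0.1355)
        R.setdefault(k,[]).append(ray(ci,*p)); print(c,k,p,st, P.get((c,k)))
for k in R: print('tri',k,tri(R[k]))
a=P['top','green'];b=P['top','yellow'];r=P['top','red']
u=(a-b)+(r-P['top','blue']); yaw=np.arctan2(u[1],u[0]); g=(a+b+r+P['top','blue'])/4
print('yaw',np.degrees(yaw),'centre',g, 'sep',np.linalg.norm(a-b),np.linalg.norm(a-r))
c,s=np.cos(yaw),np.sin(yaw); Rz=np.array([[c,-s],[s,c]])
k=tri(R['knob']); print('knob roller', Rz.T@(k[:2]-g[:2]),k[2])
E
python3 m.py
python3 - <<'E'
import cv2,numpy as np
a=cv2.imread('pics/scene.png')[185:285,335:465];b=cv2.imread('pics/top.png')[225:345,190:320]
a=cv2.resize(a,(390*1,300));b=cv2.resize(b,(390,360));a=cv2.copyMakeBorder(a,0,60,0,0,0)
cv2.imwrite('pics/crop.png',np.hstack([a,b]))
E
```

```text
scene green [363.0495 247.4257] [357 243  13  10 101] [0.573  0.0956 0.1355]
scene yellow [395.5  225.25] [394 224   4   3   4] [0.4984 0.1099 0.1355]
scene red [376.4444 257.9829] [370 253  14  11 117] [0.5788 0.1248 0.1355]
scene blue [413.9342 232.4605] [409 228  11   9  76] [0.4941 0.1428 0.1355]
scene knob [413.789  213.0462] [404 199  22  30 455] None
top green [260.8716 257.2752] [255 252  13  12 109] [0.5715 0.0938 0.1355]
top yellow [259.5    312.7973] [253 307  14  13 148] [0.4869 0.1096 0.1355]
top red [241.7319 257.1232] [235 251  14  13 138] [0.577  0.1231 0.1355]
top blue [239.6689 312.8041] [233 307  14  13 148] [0.4923 0.1394 0.1355]
top knob [215.6707 282.061 ] [209 273  21  21  82] None
tri green [0.5717 0.0943 0.1336]
tri yellow [0.489  0.1081 0.1266]
tri red [0.5773 0.1236 0.1334]
tri blue [0.4921 0.1407 0.1328]
tri knob [0.5326 0.1554 0.215 ]
yaw -10.750098478688614 centre [0.5319 0.1165 0.1355] sep 0.08599990149016448 0.029840579019597406
knob roller [-0.0066  0.0383] 0.21496966097506884
```

View pics/crop.png

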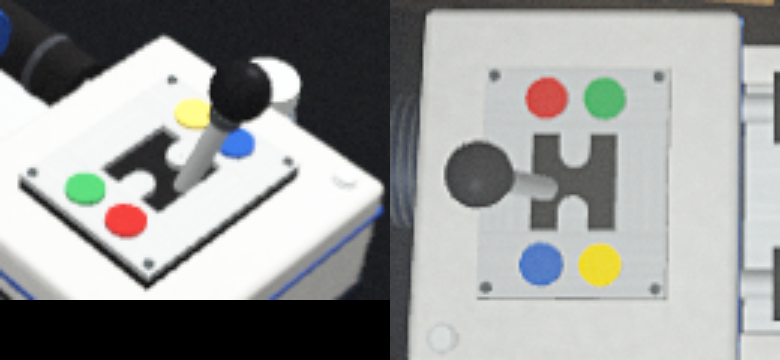

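The crop shows the lever in the left leg, with the knob centred at about (219.3,283.3) in top and (415,215.7) in scene. The stem enters the gate slightly on the near side of the cross channel. Plug spacing matches the text (86.0 and 29.8 mm), and green is at the far end.

```bash
cat >> h.py <<'E'
YAW=np.radians(-10.75); G=np.array([.5319,.1165])
Rz=np.array([[np.cos(YAW),-np.sin(YAW)],[np.sin(YAW),np.cos(YAW)]])
def toroller(p): return np.r_[Rz.T@(np.array(p[:2])-G),p[2]]*1000
def toolR(st):
    from scipy.spatial.transform import Rotation as Ro
    q=st['orientation']; return Ro.from_quat([q[1],q[2],q[3],q[0]]).as_matrix()
def delta(st,x,y,z):
    t=np.r_[G+Rz@np.array([x,y])/1000,z/1000]; return toolR(st).T@(t-st['tcp_pos'])*100
def twist(st):
    y=toolR(st)[:,1]; return -(90+np.degrees(YAW)-np.degrees(np.arctan2(y[1],y[0])))
E
python3 - <<'E'
from h import *
np.set_printoptions(precision=2,suppress=True)
a,b=imaging.camera_info('top'),imaging.camera_info('scene')
k=tri([ray(a,219.3,283.3),ray(b,415,215.7)]);print(toroller(k))
print(toroller(onz(a,219.3,283.3,.2105)),toroller(onz(b,415,215.7,.2105)))
def model(sh,sel): # both orders similar
    d=np.array([np.tan(sh),-np.tan(sel),1]);d/=np.linalg.norm(d); return d*145+[0,0,70]
for s in [0,-.03,-.06,-.1]:
    q=model(s,-.25); w=np.r_[G+Rz@(q[:2]/1000),q[2]/1000]; print(s,q,proj(a,w),proj(b,w))
st=get_state();print(toroller(st['tcp_pos']),delta(st,-55,36,231),delta(st,-55,36,190),twist(st))
E
```

```text
[ -8.77  36.58 207.3 ]
[ -8.93  35.64 210.5 ] [ -6.22  38.91 210.5 ]
0 [  0.    35.87 210.49] [219.41 277.02] [410.69 216.56]
-0.03 [ -4.21  35.86 210.43] [219.29 279.99] [412.55 215.28]
-0.06 [ -8.43  35.81 210.25] [219.22 282.97] [414.38 214.07]
-0.1 [-14.03  35.71 209.83] [219.17 286.97] [416.76 212.53]
[-340.71  338.63  231.3 ] [-35.87 -21.11   0.03] [-35.87 -21.11   4.13] -16.168215953526854
```

Request:
play_rows(
  moves=[
    {"claw": 0, "delta_pos": [-4, -2.35, 0], "twist": -4},
    {"claw": 0, "delta_pos": [-8, -4.7, 0], "twist": -8},
    {"claw": 0, "delta_pos": [-12, -7.1, 0], "twist": -12},
    {"claw": 0, "delta_pos": [-16, -9.4, 0], "twist": -16.2},
    {"claw": 0, "delta_pos": [-20, -11.8, 0], "twist": -16.2},
    {"claw": 0, "delta_pos": [-24, -14.1, 0], "twist": -16.2},
    {"claw": 0, "delta_pos": [-28, -16.5, 0], "twist": -16.2},
    {"claw": 0, "delta_pos": [-32, -18.8, 0], "twist": -16.2},
    {"claw": 0, "delta_pos": [-35.9, -21.1, 0], "twist": -16.2},
    {"claw": 0, "delta_pos": [-35.9, -21.1, 2], "twist": -16.2},
    {"claw": 0, "delta_pos": [-35.9, -21.1, 4.1], "twist": -16.2},
    {"claw": 0, "delta_pos": [-35.9, -21.1, 4.1], "twist": -16.2},
  ],
)

```text
clock: 2.6
tcp_pos: [0.4838, 0.1616, 0.1889]
orientation: [-0.002, 0.094, 0.996, -0.0]
wrist_force: [-0.7, -0.1, 0.0]
finger_gap: -0.0006
```

```bash
python3 - <<'E'
from h import *
np.set_printoptions(precision=2,suppress=True)
st=get_state();print(toroller(st['tcp_pos']),twist(st),st['wrist_force'],st['finger_gap'],st['clock'])
a=imaging.read_camera('top')[225:345,190:320,::-1]; b=imaging.read_camera('scene')[165:285,335:465,::-1]
f=lambda i:cv2.resize(i,(390,360),interpolation=cv2.INTER_CUBIC)
cv2.imwrite('pics/c2.png',np.hstack([f(b),f(a)]))
E
```

```text
[-55.7   35.38 188.9 ] 0.0064068953328160205 [-0.71 -0.05  0.01] -0.000568899210049006 2.6
```

View pics/c2.png

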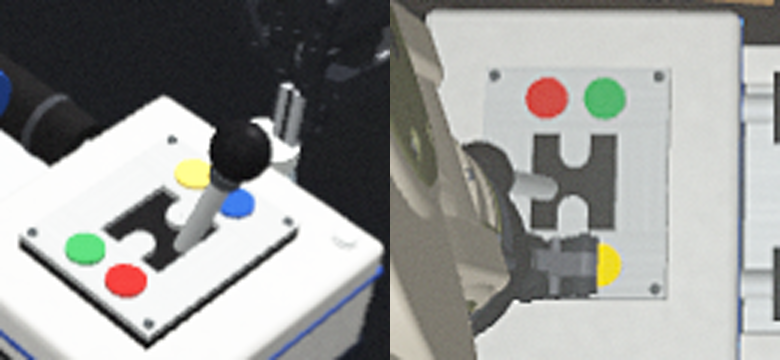

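Fingers (shut) stand on the near side behind the knob, and the lever has not moved. I'll approach to contact.

Request:
play_rows(
  moves=[
    {"claw": 0, "delta_pos": [-0.8, 0, 0], "twist": 0},
    {"claw": 0, "delta_pos": [-1.5, 0, 0], "twist": 0},
    {"claw": 0, "delta_pos": [-1.9, 0, 0], "twist": 0},
    {"claw": 0, "delta_pos": [-2.2, 0, 0], "twist": 0},
    {"claw": 0, "delta_pos": [-2.4, 0, 0], "twist": 0},
  ],
)

```text
clock: 3.32
tcp_pos: [0.5079, 0.1578, 0.1903]
orientation: [-0.001, 0.093, 0.996, 0.0]
wrist_force: [-2.7, 1.3, 2.1]
finger_gap: -0.0002
```

```bash
cat > look.py <<'E'
from h import *
import sys
np.set_printoptions(precision=2,suppress=True)
st=get_state();print(toroller(st['tcp_pos']),twist(st),np.r_[Rz.T@st['wrist_force'][:2],st['wrist_force'][2]],st['clock'])
b=imaging.read_camera('scene'); cv2.imwrite('pics/s.png',b[:,:,::-1]); ci=imaging.camera_info('scene')
# knob: fit dark disc near predicted positions over (shift,select) grid
g=cv2.GaussianBlur(cv2.cvtColor(b,cv2.COLOR_RGB2GRAY).astype(np.float32),(0,0),.7)
def model(sh,sel,L=145):
    d=np.array([np.tan(sh),-np.tan(sel),1]);d/=np.linalg.norm(d); q=d*L+[0,0,70]; return q,np.r_[G+Rz@(q[:2]/1000),q[2]/1000]
r=spotter.spot_in('scene','lever_knob')
print([(np.round(x['extent'],1).tolist(),round(x['conf'],2)) for x in r[:1]])
c=cv2.resize(b[165:285,335:465,::-1],(650,600),interpolation=cv2.INTER_CUBIC); cv2.imwrite(f'pics/{sys.argv[1]}.png',c)
for sel in eval(sys.argv[2]):
    for sh in eval(sys.argv[3]):
        q,w=model(sh,sel); print(sel,sh,q,'knob px in crop',(proj(ci,w)-[335,165])*5,'neck',(proj(ci,model(sh,sel,110)[1])-[335,165])*5)
E
python3 look.py c3 '[-.25]' '[-.06,-.03,0]'
```

```text
[-31.25  36.12 190.3 ] 0.047012392981855555 [-2.91  0.77  2.12] 3.325
[([395.2, 207.0, 425.7, 248.1], 0.87)]
-0.25 -0.06 [ -8.43  35.81 210.25] knob px in crop [396.91 245.33] neck [356.71 313.48]
-0.25 -0.03 [ -4.21  35.86 210.43] knob px in crop [387.77 251.42] neck [349.93 318.08]
-0.25 0 [  0.    35.87 210.49] knob px in crop [378.43 257.79] neck [343.02 322.87]
```

View pics/c3.png

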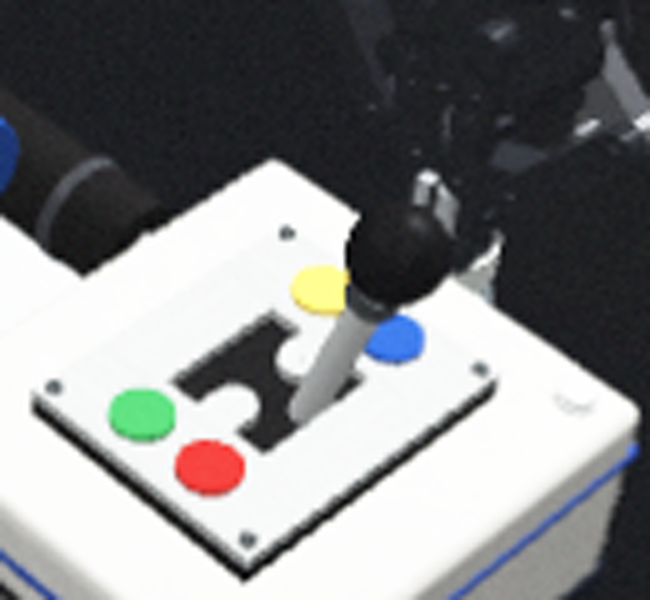

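Contact has begun (3 N) and the knob has moved only about 1 mm, now at (397,252) in the crop. It needs about 6.5 mm more.

Request:
play_rows(
  moves=[
    {"claw": 0, "delta_pos": [-0.2, 0, 0], "twist": 0},
    {"claw": 0, "delta_pos": [-0.4, 0, 0], "twist": 0},
    {"claw": 0, "delta_pos": [-0.65, 0, 0], "twist": 0},
    {"claw": 0, "delta_pos": [-0.65, 0, 0], "twist": 0},
  ],
)

```text
clock: 3.92
tcp_pos: [0.5152, 0.1563, 0.1903]
orientation: [0.0, 0.093, 0.996, 0.0]
wrist_force: [-1.7, 0.5, 1.1]
finger_gap: 0.0001
```

```bash
python3 look.py c4 '[-.25]' '[-.02,0,.02]'
```

```text
[-23.84  36.03 190.28] 0.023101667821947558 [-1.77  0.18  1.12] 3.925
[([390.7, 209.7, 421.9, 250.5], 0.6)]
-0.25 -0.02 [ -2.81  35.87 210.47] knob px in crop [384.68 253.52] neck [347.64 319.66]
-0.25 0 [  0.    35.87 210.49] knob px in crop [378.43 257.79] neck [343.02 322.87]
-0.25 0.02 [  2.81  35.87 210.47] knob px in crop [372.11 262.18] neck [338.35 326.16]
```

View pics/c4.png

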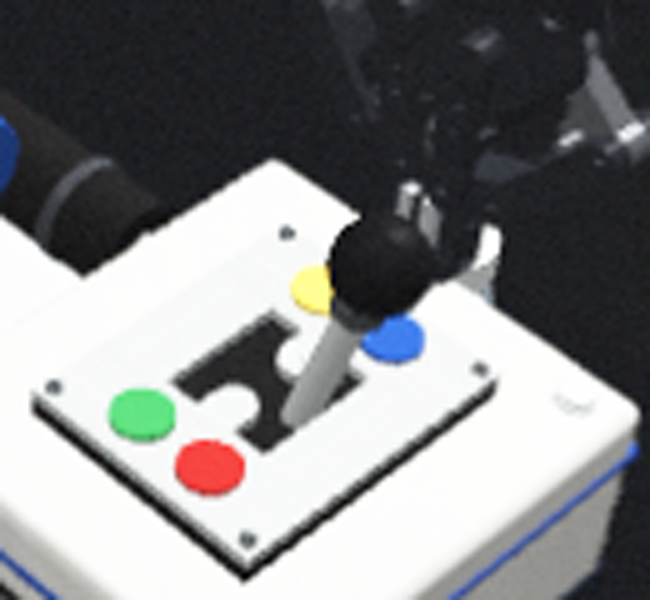

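The knob is now at about (379,265), which puts it within about 1 mm of the cross-channel line. Now I'll go round to its left side.

Request:
play_rows(
  moves=[
    {"claw": 0, "delta_pos": [1.5, 0, 0], "twist": 0},
    {"claw": 0, "delta_pos": [3.0, 1.0, 0], "twist": 0},
    {"claw": 0, "delta_pos": [3.0, 4.4, 0], "twist": 0},
    {"claw": 0, "delta_pos": [0.5, 4.4, 0], "twist": 0},
    {"claw": 0, "delta_pos": [-2.4, 4.4, 0], "twist": 0},
    {"claw": 0, "delta_pos": [-2.4, 4.4, 0], "twist": 0},
    {"claw": 0, "delta_pos": [-2.4, 3.5, 0], "twist": 0},
    {"claw": 0, "delta_pos": [-2.4, 2.6, 0], "twist": 0},
    {"claw": 0, "delta_pos": [-2.4, 1.7, 0], "twist": 0},
    {"claw": 0, "delta_pos": [-2.4, 0.8, 0], "twist": 0},
    {"claw": 0, "delta_pos": [-2.4, 0.8, 0], "twist": 0},
  ],
)

```text
clock: 5.4
tcp_pos: [0.5396, 0.1586, 0.1904]
orientation: [-0.0, 0.094, 0.996, -0.0]
wrist_force: [-0.2, -0.1, -0.6]
finger_gap: -0.0002
```

```bash
python3 look.py c5 '[-.2,-.1,0]' '[0]'
```

```text
[ -0.3   42.79 190.37] -0.04494142680098889 [-0.22 -0.14 -0.65] 5.4
[([386.3, 199.1, 404.9, 247.3], 0.76)]
-0.2 0 [  0.    28.81 212.11] knob px in crop [361.28 241.51] neck [330.54 310.8 ]
-0.1 0 [  0.    14.48 214.28] knob px in crop [326.35 211.53] neck [305.08 288.44]
0 0 [  0.   0. 215.] knob px in crop [291.06 185.28] neck [279.27 268.66]
```

View pics/c5.png

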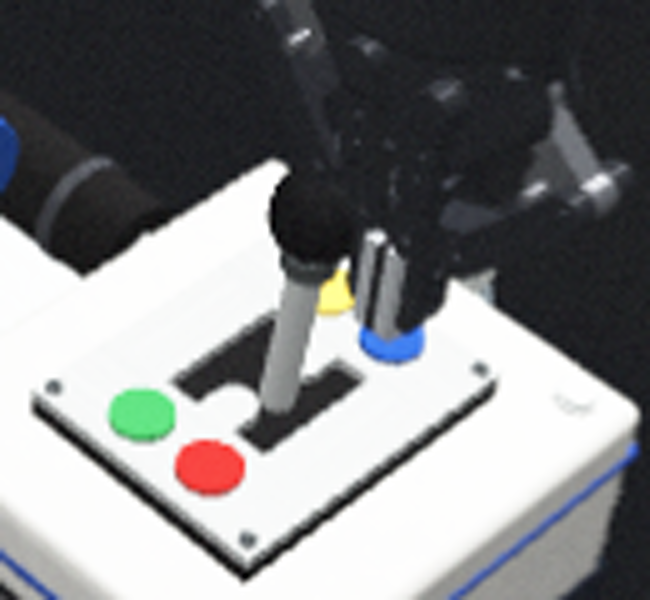

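The lever is moving through the cross channel, with the knob at about (312,218) and select at about -0.08. I'll continue right.

Request:
play_rows(
  moves=[
    {"claw": 0, "delta_pos": [0, -0.8, 0], "twist": 0},
    {"claw": 0, "delta_pos": [0, -1.6, 0], "twist": 0},
    {"claw": 0, "delta_pos": [0, -2.4, 0], "twist": 0},
    {"claw": 0, "delta_pos": [0, -3.2, 0], "twist": 0},
    {"claw": 0, "delta_pos": [0, -4.0, 0], "twist": 0},
    {"claw": 0, "delta_pos": [0, -4.4, 0], "twist": 0},
    {"claw": 0, "delta_pos": [0, -4.6, 0], "twist": 0},
    {"claw": 0, "delta_pos": [0, -4.6, 0], "twist": 0},
  ],
)

```text
clock: 6.5
tcp_pos: [0.5312, 0.1142, 0.1901]
orientation: [-0.0, 0.094, 0.996, -0.0]
wrist_force: [-0.4, 0.2, 0.9]
finger_gap: 0.0001
```

```bash
python3 look.py c6 '[.2,.22,.25]' '[0]'
```

```text
[ -0.29  -2.39 190.11] 0.013778355543578868 [-0.39  0.15  0.92] 6.5
[([367.3, 187.0, 387.0, 239.9], 0.97)]
0.2 0 [  0.   -28.81 212.11] knob px in crop [221.32 145.01] neck [227.9  237.61]
0.22 0 [  0.   -31.64 211.51] knob px in crop [214.52 141.91] neck [222.86 235.17]
0.25 0 [  0.   -35.87 210.49] knob px in crop [204.41 137.6 ] neck [215.35 231.72]
```

View pics/c6.png

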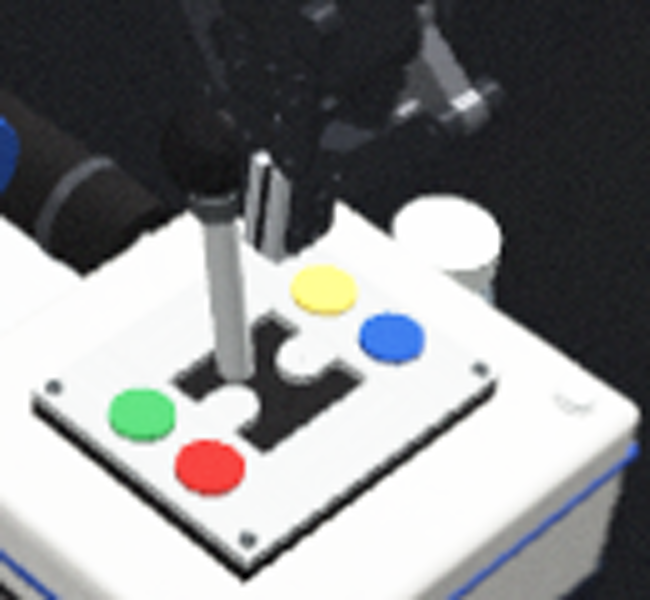

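The knob is now at about (205,148), with select at about 0.24, and the stem is at the right leg. I'll nudge a little more and read the force.

Request:
play_rows(
  moves=[
    {"claw": 0, "delta_pos": [0, -0.15, 0], "twist": 0},
    {"claw": 0, "delta_pos": [0, -0.3, 0], "twist": 0},
    {"claw": 0, "delta_pos": [0, -0.3, 0], "twist": 0},
  ],
)

```text
clock: 6.98
tcp_pos: [0.5308, 0.1117, 0.1902]
orientation: [-0.0, 0.093, 0.996, 0.0]
wrist_force: [0.1, 1.6, 0.1]
finger_gap: -0.0004
```

Request:
play_rows(
  moves=[
    {"claw": 0, "delta_pos": [0, -0.15, 0], "twist": 0},
    {"claw": 0, "delta_pos": [0, -0.15, 0], "twist": 0},
  ],
)

```text
clock: 7.22
tcp_pos: [0.5305, 0.1104, 0.1902]
orientation: [-0.0, 0.093, 0.996, 0.0]
wrist_force: [1.1, 3.2, -2.0]
finger_gap: -0.0001
```

Force is rising (3.2 N), so the lever is against the right leg's wall. Next I'll go round to the near side and push far, towards green.

Request:
play_rows(
  moves=[
    {"claw": 0, "delta_pos": [0, 1.2, 0], "twist": 0},
    {"claw": 0, "delta_pos": [2.6, 1.2, 0], "twist": 0},
    {"claw": 0, "delta_pos": [5.2, 1.2, 0], "twist": 0},
    {"claw": 0, "delta_pos": [5.4, -1.0, 0], "twist": 0},
    {"claw": 0, "delta_pos": [5.4, -3.0, 0], "twist": 0},
    {"claw": 0, "delta_pos": [5.4, -3.0, 0], "twist": 0},
    {"claw": 0, "delta_pos": [3.8, -3.0, 0], "twist": 0},
    {"claw": 0, "delta_pos": [2.8, -3.0, 0], "twist": 0},
    {"claw": 0, "delta_pos": [2.0, -3.0, 0], "twist": 0},
    {"claw": 0, "delta_pos": [1.2, -3.0, 0], "twist": 0},
    {"claw": 0, "delta_pos": [0.4, -3.0, 0], "twist": 0},
    {"claw": 0, "delta_pos": [0.4, -3.0, 0], "twist": 0},
  ],
)

```text
clock: 8.72
tcp_pos: [0.5216, 0.0815, 0.19]
orientation: [-0.0, 0.093, 0.996, 0.0]
wrist_force: [-1.5, 1.6, -0.5]
finger_gap: 0.0001
```

```bash
python3 look.py c7 '[.25]' '[.1,.15,.2]'
```

```text
[ -3.58 -36.33 189.98] 0.027314231247387966 [-1.75  1.3  -0.49] 8.725
[([356.1, 190.4, 382.4, 239.6], 0.56)]
0.25 0.1 [ 14.03 -35.71 209.83] knob px in crop [172.93 159.35] neck [192.15 248.35]
0.25 0.15 [ 21.01 -35.5  209.01] knob px in crop [157.27 171.71] neck [180.63 257.71]
0.25 0.2 [ 27.95 -35.2  207.86] knob px in crop [141.72 185.03] neck [169.21 267.74]
```

View pics/c7.png

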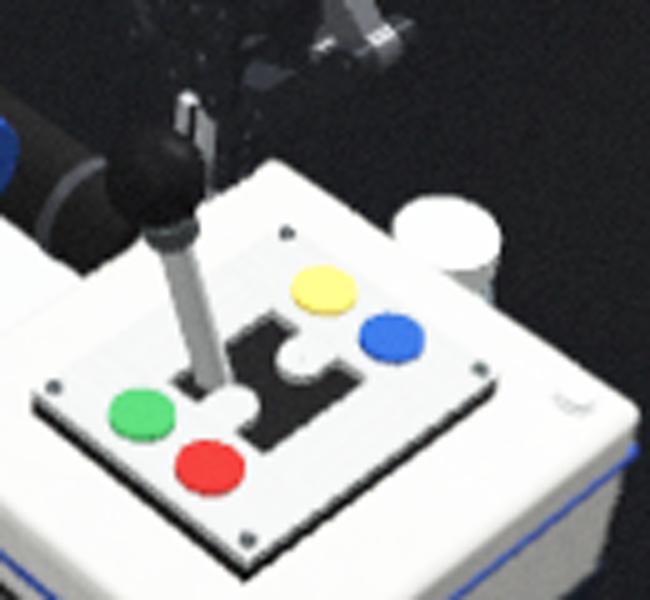

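The lever is in the right leg heading for green, with the knob at about (155,180) and shift at about 0.15. I'll push on.

Request:
play_rows(
  moves=[
    {"claw": 0, "delta_pos": [-0.7, 0, 0], "twist": 0},
    {"claw": 0, "delta_pos": [-1.4, 0, 0], "twist": 0},
    {"claw": 0, "delta_pos": [-1.9, 0, 0], "twist": 0},
    {"claw": 0, "delta_pos": [-2.2, 0, 0], "twist": 0},
    {"claw": 0, "delta_pos": [-2.2, 0, 0], "twist": 0},
  ],
)

```text
clock: 9.45
tcp_pos: [0.543, 0.0771, 0.1902]
orientation: [0.0, 0.094, 0.996, -0.0]
wrist_force: [-2.7, 0.4, -0.6]
finger_gap: -0.0
```

Request:
play_rows(
  moves=[
    {"claw": 0, "delta_pos": [-0.15, 0, 0], "twist": 0},
    {"claw": 0, "delta_pos": [-0.3, 0, 0], "twist": 0},
    {"claw": 0, "delta_pos": [-0.3, 0, 0], "twist": 0},
  ],
)

```text
clock: 9.82
tcp_pos: [0.5457, 0.0767, 0.1903]
orientation: [0.0, 0.093, 0.996, 0.0]
wrist_force: [-2.5, 0.4, -2.9]
finger_gap: 0.0003
```

```bash
python3 look.py c8 '[.25]' '[.28,.3,.32]'
```

```text
[ 20.95 -36.49 190.34] 0.028778840880875123 [-2.53 -0.06 -2.87] 9.825
[([347.1, 199.6, 376.0, 244.7], 0.75)]
0.25 0.28 [ 38.92 -34.56 205.34] knob px in crop [117.19 208.28] neck [151.23 285.16]
0.25 0.3 [ 41.63 -34.36 204.58] knob px in crop [111.14 214.45] neck [146.8  289.77]
0.25 0.32 [ 44.33 -34.16 203.77] knob px in crop [105.14 220.76] neck [142.4  294.47]
```

View pics/c8.png

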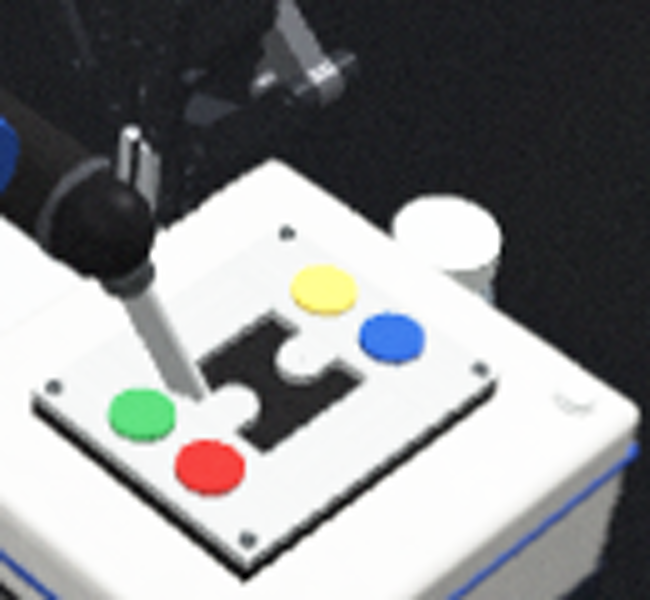

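Nearly home, with the knob at about (103,230) and shift at about 0.31. I'll creep forward until the stop shows as a clear force rise.

Request:
play_rows(
  moves=[
    {"claw": 0, "delta_pos": [-0.15, 0, 0], "twist": 0},
    {"claw": 0, "delta_pos": [-0.15, 0, 0], "twist": 0},
  ],
)

```text
clock: 10.18
tcp_pos: [0.5466, 0.0766, 0.1902]
orientation: [-0.001, 0.093, 0.996, 0.0]
wrist_force: [-5.0, -0.0, -2.2]
finger_gap: 0.0002
```

Request:
play_rows(
  moves=[
    {"claw": 0, "delta_pos": [-0.1, 0, 0], "twist": 0},
    {"claw": 0, "delta_pos": [-0.1, 0, 0], "twist": 0},
  ],
)

```text
clock: 10.42
tcp_pos: [0.5471, 0.0765, 0.19]
orientation: [-0.001, 0.093, 0.996, 0.0]
wrist_force: [-6.1, 1.0, -0.6]
finger_gap: -0.0001
```

Request:
play_rows(
  moves=[
    {"claw": 0, "delta_pos": [-0.2, 0, 0], "twist": 0},
    {"claw": 0, "delta_pos": [-0.2, 0, 0], "twist": 0},
    {"claw": 0, "delta_pos": [-0.2, 0, 0], "twist": 0},
  ],
)

```text
clock: 10.8
tcp_pos: [0.5481, 0.0764, 0.1898]
orientation: [-0.002, 0.093, 0.996, 0.0]
wrist_force: [-7.5, 1.4, -0.8]
finger_gap: -0.0003
```

The force keeps rising while the fingers barely advance, so it is at the stop. I'll retreat toward the operator, then up and away.

Request:
play_rows(
  moves=[
    {"claw": 0, "delta_pos": [1.0, 0, 0], "twist": 0},
    {"claw": 0, "delta_pos": [4.0, 0, 0], "twist": 0},
    {"claw": 0, "delta_pos": [8, 0, -2], "twist": 0},
    {"claw": 0, "delta_pos": [12, 0, -5], "twist": 0},
    {"claw": 0, "delta_pos": [14, 5, -7], "twist": 0},
    {"claw": 0, "delta_pos": [15, 10, -8], "twist": 0},
    {"claw": 0, "delta_pos": [16, 15, -8], "twist": 0},
    {"claw": 0, "delta_pos": [16, 20, -8], "twist": 0},
    {"claw": 0, "delta_pos": [16, 20, -8], "twist": 0},
  ],
)

```text
clock: 11.92
tcp_pos: [0.4315, 0.3056, 0.2708]
orientation: [0.002, 0.091, 0.996, 0.001]
wrist_force: [-0.3, -0.9, -0.2]
finger_gap: -0.0
```

```bash
python3 look.py c9 '[.25]' '[.3,.32]'
python3 - <<'E'
from h import *
a=imaging.read_camera('top');cv2.imwrite('pics/top2.png',a[:,:,::-1]); ci=imaging.camera_info('top')
d=cv2.absdiff(a[:,:,::-1],cv2.imread('pics/top.png')).max(2)
for k,(l,t,r,b) in dict(bottle=(342,258,477,316),rack=(86,298,186,343),carton=(225,150,322,227),jar=(262,365,293,394)).items(): print(k,(d[t:b,l:r]>50).mean())
f=lambda i:cv2.resize(i,(400,370),interpolation=cv2.INTER_CUBIC)
b=cv2.imread('pics/s.png')[165:285,335:465]
cv2.imwrite('pics/f.png',np.vstack([np.hstack([f(b),f(a[225:345,190:320,::-1])]),cv2.copyMakeBorder(cv2.resize(a[120:420,60:580,::-1],(398,230)),0,0,0,402,0)]))
for sh in (.28,.3,.32,.34):
    v=np.array([np.tan(sh),-np.tan(.25),1]);v/=np.linalg.norm(v);q=v*145+[0,0,70]
    p=proj(ci,np.r_[G+Rz@(q[:2]/1000),q[2]/1000]); print(sh,p,400+(p[0]-190)*400/130,(p[1]-225)*370/120)
E
```

```text
[-133.93  167.06  270.83] 0.2652697372998034 [-0.09 -0.88 -0.19] 11.925
[([344.4, 202.8, 376.3, 247.4], 0.71)]
0.25 0.3 [ 41.63 -34.36 204.58] knob px in crop [111.14 214.45] neck [146.8  289.77]
0.25 0.32 [ 44.33 -34.16 203.77] knob px in crop [105.14 220.76] neck [142.4  294.47]
bottle 0.0
rack 0.0
carton 0.0
jar 0.0
0.28 [270.13988265 251.06794011] 646.5842543098594 80.3761486688396
0.3 [270.08840744 249.31960855] 646.4258690539003 74.98545969229222
0.32 [270.03040903 247.59388232] 646.2474124136887 69.66447049535327
0.34 [269.96593457 245.89157265] 646.0490294432318 64.41568234444759
```

View pics/f.png

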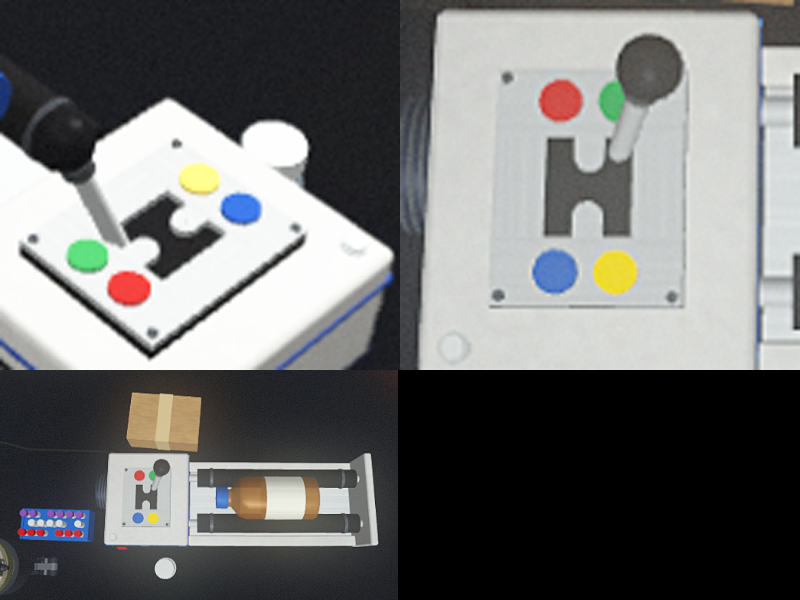

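The lever sits in the far right slot. The knob at (649,69) in the top crop matches shift 0.32 (predicted 646,70), and none of the loose items has moved.

```bash
python3 -c "
from h import *
print(env.hand_in())"
```

```text
the job is handed in; nothing more can be done
None
```

The lever is fully home in the green slot, the far right-hand one, and the job is handed in at about 12 s on the clock. I kept the fingers shut the whole time. I pushed the lever level with the cross channel, then across to the right leg, then forward to its stop. It never entered the yellow slot.

**Last checks:**
- **Lever position:** with the arm clear, the knob in the top view is within about 1 px of where a shift of 0.32 and select of 0.25 would put it.
- **Force:** the highest reading was about 7.5 N, against the end stop.
- **Loose items:** the top view shows no change at the bottle, tube rack, carton or small bottle.
- **Disagreement:** the scene camera read about 2 mm off the top camera, within the stated calibration. I allowed for that offset. No check failed.

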